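Set a bench compressor just past top of compression

ROBOT

A 7-joint arm with a two-finger parallel gripper is mounted at the origin on a cart in front of the work surface, level with it; the furniture and walls round the work are solid. World frame = base frame: x ahead of the robot, y to its left, z up, the work surface at z = 0. Lengths are in m, angles in rad, forces in N, time in s.
With the tool pointing down it reaches from about 0.425 to 0.925 m from the base axis. Payload 6.8 kg.
Tool frame: the origin (TCP) lies midway between the tips of the shut fingers; the grasp point (between the pads) lies arm.grip_point_offset behind it (arm.grip_point_offset is the distance from the TCP to the grasp point, in m); y points along the fingers, x is the direction in which the jaws open and shut, and the axes are right-handed (so a half turn about y gives the same grasp; the last joint's range is limited). The gripper opens to 88 mm and grips with 3 to 60 N. Pads are 20 mm wide; open, the fingers measure 115 mm over their backs; the gripper's body (75 mm by 178 mm) begins 61 mm behind the grasp point.
Start: joints at [1.198, 0.477, 0.022, 1.555, -0.011, 1.109, -0.083], TCP at [0.177, -0.651, 0.223] pointing down, gripper open.
Joint ranges: [-2.96, 2.96], [-0.34, 2.1], [-1.41, 1.46], [0.24, 2.44], [-1.37, 4.51], [0.17, 1.92], [-2.96, 2.96]. Speed limits (rad/s): [2.39, 2.39, 3.14, 3.14, 3.14, 3.14, 3.14].

INTERFACE

Orientations are given as a rotation vector (axis times angle).
In Python, from bench import readout, viewer, workorder, arm gives the robot as it stands.
- The arm moves only by the tool arm_command, never from a script. Its argument "rows" is a list of rows, each a list of 2 entries, a list of its own where there are three numbers: the shift along the tool's x, y, z in m, then the turn, a rotation vector about the tool's x, y, z in degrees. A call has 1 to 20 rows; each row is the pose to reach, as a shift and turn from the pose commanded when the call began, along the tool's axes at that moment; what a row does not reach only later rows make up. A row lasts 1/8 s, in which the tool goes at most 62.5 mm and 10.7 degrees, less where a joint would pass 70% of its speed; a pose out of reach is approached as far as the arm can. A call with a gripper value outside its range is refused whole. "claw" is the finger opening in m, from 0 to 0.0878, set as the call begins (left out, the last holds). The fingers move at their own pace and stop on an object; "force" is the grip in N (left out, the last holds). Time passes only in rows, so rows that repeat a pose let the fingers close. It gives the time, the measured TCP pose, the force and the opening at its end, in the units of the state.
- readout.read_state(): the state, without advancing time (a new reading comes with each control period).
- viewer.capture(name): name is "scene" or "top" or "wrist"; returns a dict with "frame" (480x640x3 uint8, red, green, blue), "mtx" (3x3 intrinsics, pixels), "pose" (4x4, takes a point from camera to world coordinates); the wrist camera has in their place "T_tool_cam" (4x4, takes a point from camera to tool coordinates, whose origin is the TCP and whose axes are the tool frame's). Camera axes: x right, y down, z forward; pixel columns grow to the right and rows downward; lengths in m; the calibration is good to about 2 mm. A picture is of the moment at which its call begins: read the wrist's pose just before it. There is no depth.
- workorder.hand_in(): hands the job in, once; it reports no verdict.
The state is a dict: "time": time; "joints": joint angles; "dq": joint speeds; "tau": joint torques, N m; "tool_pos": TCP position; "ee_rot": TCP orientation; "force": force on the tool from outside, world axes, zero at the start; "torque": the same for the moment, N m; "gripper_width": opening from 0.0 (shut) to 1.0 (fully open).
Only numpy, scipy, OpenCV 4.12 (cv2) and the standard library are available. Lean on these libraries where they do the work, as an engineer would, in place of code of your own. Each camera call takes 0.05 s, during which the arm holds its last target. There are 200 camera calls.

TASK

Get the small bench compressor ready for an unloaded start: draw the headed stop pin out of the ledge and stand it fully home in the empty parking hole of the same ledge, then turn the flywheel slowly clockwise (seen from above) by its upright crank handle, feeling the compression build up, die away at the top of the stroke and only just begin to push the wheel on by itself. Stop right there, just past the top, and let go so that the wheel stays put; handle everything gently, do not overrun the top or let the wheel spin away, and leave the things around it where they are.

Things in the scene. Friction and masses are not known exactly. Their poses are not given: they have to be found in the camera images.
- pump: Grey compressor housing, 180 x 250 mm, 50 mm high, fixed. Origin: on the worktop under the flywheel's vertical axis; z up. A dark steel ledge with two vertical holes runs along its -y side; housing top and ledge are at z = 50 mm. The wheel's angle on the hidden crank is arbitrary: nothing visible tells where the top of compression is; it comes 115 to 150 degrees clockwise of the start.
- flywheel: Steel flywheel lying flat, 136 mm diameter, rim 62 to 84 mm above the worktop. Origin: on its vertical axis, 62 mm up; z up; x points from the axle to the crank handle. A rim lug opposite the handle reaches 94 mm out and strikes the stop pin in its first hole if turned clockwise (about -z). Friction of 0.16 N m (about 3.5 N at the handle) holds the wheel except on the slopes of the compression.
- handle_mid (a point): Mid-height of the upright black crank handle, 112 mm above the worktop, 46 mm from the wheel's axis: a freely spinning sleeve, 16 mm diameter (waist 14.4), 88 to 136 mm above the worktop. z up.
- axle_top (a point): Top of the flywheel's axle, on its axis, 90 mm above the worktop. Load at the handle when turned clockwise: about 3.5 N friction plus the compression, in all 3 to 6 N at the start and 10 to 12 N some 60 degrees before the top; it then falls, is down to plain friction at the very top and zero about 15 degrees past it; farther on, the wheel runs on by itself if let go.
- stop_pin: Loose steel stop pin, upright, about 60 to 110 g. Origin: centre of its foot. Shank 12 mm diameter and 70 mm long, above it the head.
- pin_head (a point): Centre of the dark cylindrical head of the stop pin: 20 mm diameter, 28 mm high, 84 mm above the pin's foot. At the start the pin stands 26 mm deep in the ledge's first hole, this point then 108 mm above the worktop; fully home in the parking hole it is at the same height. z is along the pin, up.
- stop_hole (a point): Mouth centre of the ledge hole in which the pin stands at first, 50 mm above the worktop, 90 mm from the wheel's axis: 15 mm diameter, 26 mm deep, blind.
- park_hole (a point): Mouth centre of the empty parking hole in the ledge, 50 mm above the worktop: 15 mm diameter, 26 mm deep, blind, with a small chamfer; clear of the lug's path.
- jar: Bystander: glass jar, loose, standing on the worktop. Origin: centre of its underside.
- tape: Bystander: tape roll, loose, standing on the worktop. Origin: centre of its underside.
- timer: Bystander: timer, loose, standing on the worktop. Origin: centre of its underside.
- bottle: Bystander: small bottle, loose, standing on the worktop. Origin: centre of its underside.

How it is judged:
By the outcome, as a careful person would: the job done as asked, in the order asked, and still so for the second after the job is handed in, with the robot touching nothing.
It also fails if it takes over 61 s, if anything falls off the work surface, if the arm or the gripper's body presses on something with over 40 N, if the wrist force passes 120 N, or if a joint passes its speed limit or range.

## Working session

There is one attempt and no reset: what is moved stays moved. The work goes in short steps, Python scripts to look and compute and a tool call to move; the robot and the scene stay as the last step left them, time stands still between calls to the robot, and variables do not carry over. Pictures are saved under pics/ and viewed, about 8 in all and at most 12, crops included, and the job is handed in when it is done.

Besides the shell and the picture viewer there is one more tool, called after ">>>" as name(argument=value, ...), one argument or row to a line, values as JSON. arm_command: Moves the arm, as the interface text tells. Its arguments: {"type":"object","properties":{"rows":{"type":"array"},"claw":{"type":"number"},"force":{"type":"number"}},"required":["rows"]}

```bash
mkdir -p pics; ls
python3 - <<'E'
from bench import readout, viewer, workorder, arm
import cv2,json,numpy as np
print(readout.read_state()); print(arm.grip_point_offset)
for n in("top","scene"):
    c=viewer.capture(n); cv2.imwrite(f"pics/{n}0.png",c["frame"][:,:,::-1]); print(n,c["mtx"],c["pose"])
    np.savez(f"{n}0.npz",mtx=c["mtx"],pose=c["pose"])
E
```

```text
pics
{'time': 0.0, 'joints': array([ 1.19791599,  0.4777532 ,  0.02232802,  1.55644259, -0.01147507,
        1.10927277, -0.08309949]), 'dq': array([-0.00037613,  0.00074151, -0.00028741, -0.00016033,  0.00092522,
       -0.00014949,  0.00019416]), 'tau': array([-8.69815740e-04, -5.82853210e+01,  1.53378647e+00, -2.72611535e+01,
       -5.45309752e-02,  1.70179229e-02,  2.01891276e-04]), 'tool_pos': array([ 0.17647661, -0.65090926,  0.22171668]), 'ee_rot': array([-1.32193882,  1.01301264, -1.01056204]), 'force': array([-0.47240908,  0.15128086, -0.3518405 ]), 'torque': array([-0.00645285,  0.00164006,  0.03077413]), 'gripper_width': 0.9960264790576447}
0.0187
top [[452.85384617   0.         310.51982429]
 [  0.         452.85384617 239.4466257 ]
 [  0.           0.           1.        ]] [[ 0.02912489 -0.98328945  0.17970422  0.38200596]
 [-0.99953639 -0.02705313  0.01396921 -0.09244127]
 [-0.00887422 -0.18002775 -0.9836215   1.07399173]
 [ 0.          0.          0.          1.        ]]
scene [[583.1812423    0.         315.60212505]
 [  0.         583.1812423  236.34849506]
 [  0.           0.           1.        ]] [[-0.83067982 -0.42168082  0.36353312  0.02490914]
 [-0.55656212  0.64592251 -0.52251576  0.63064135]
 [-0.01447935 -0.63637206 -0.77124636  1.20313784]
 [ 0.          0.          0.          1.        ]]
```

View pics/top0.png

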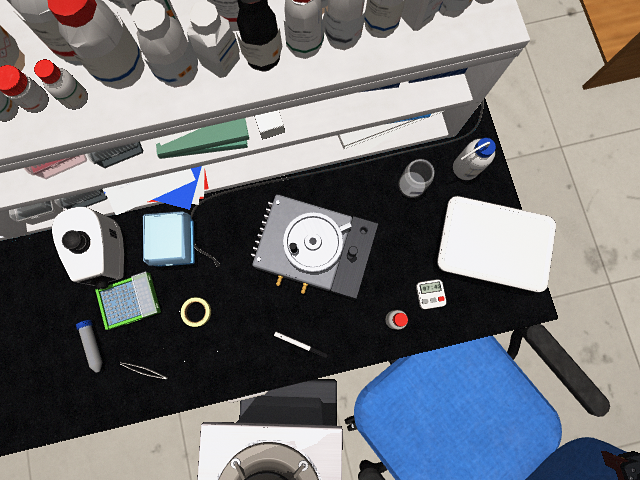

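View pics/scene0.png

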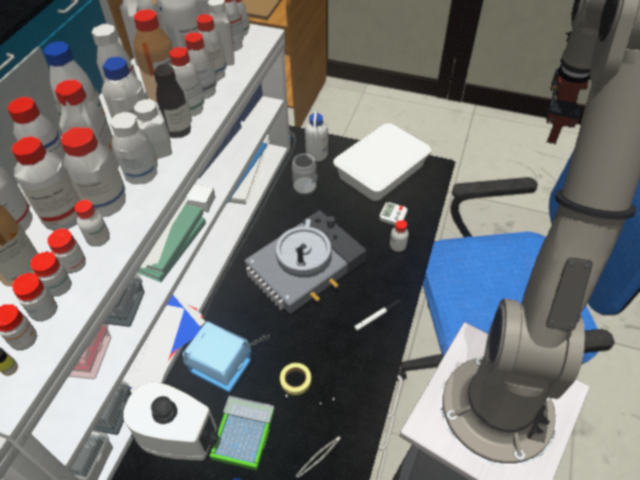

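Top view: pump centred around (313,243), handle at about (293,248), pin around (351,255), shelf behind. Next I'll zoom both views.

Run:
```python
import cv2,numpy as np
a=cv2.imread("pics/top0.png")[185:305,245:385]
b=cv2.imread("pics/scene0.png")[200:320,240:370]
a=cv2.resize(a,None,fx=5.7,fy=5.0,interpolation=3) if 0 else cv2.resize(a,(700,600),interpolation=cv2.INTER_CUBIC)
cv2.imwrite("pics/crop1.png",a)
```

```text
(no output)
```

View pics/crop1.png

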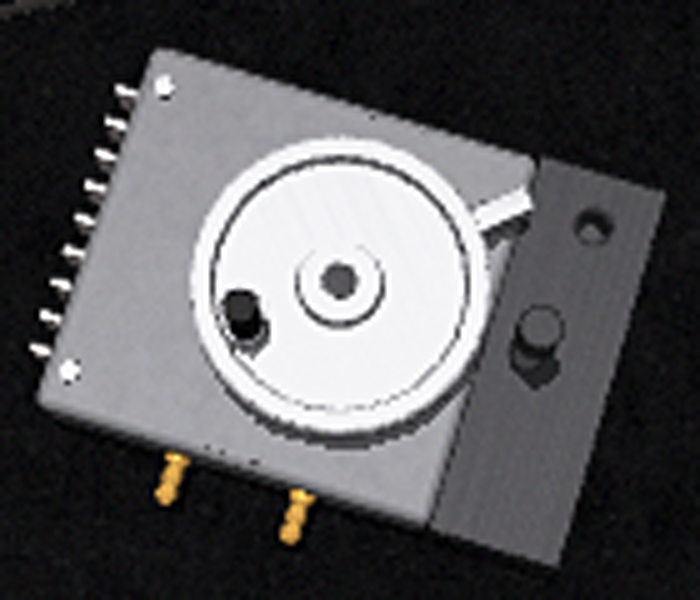

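Crop (5×): axle top (341,281), handle top (241,305), pin head top (542,327), park hole (595,228), lug (505,205), ledge on the right.

```bash
cat > h.py <<'E'
import numpy as np
from scipy.spatial.transform import Rotation as R
def ray(mtx,pose,u,v,z):
    d=pose[:3,:3]@np.linalg.solve(mtx,[u,v,1.]); o=pose[:3,3]
    return o+d*(z-o[2])/d[2]
def proj(mtx,pose,p):
    q=pose[:3,:3].T@(np.asarray(p)-pose[:3,3]); q=mtx@q; return q[:2]/q[2]
E
python3 - <<'E'
from h import *
from bench import readout
t=np.load("top0.npz"); s=np.load("scene0.npz")
P={}
for n,u,v,z in [("axle",341,281,.09),("handle",241,305,.136),("pin",542,327,.122),("park",595,228,.05),
  ("c1",158,50,.05),("c2",663,190,.05),("c3",558,565,.05),("c4",40,403,.05),("lug",531,200,.084)]:
    P[n]=ray(t["mtx"],t["pose"],244.6+u/5,184.6+v/5,z); print(n,P[n].round(4),proj(s["mtx"],s["pose"],P[n]).round(1), np.hypot(*(P[n]-P["axle"])[:2]).round(4) if n!="c1" else "")
for u,v in [(0,235),(195,190),(300,175),(430,140)]: print([ray(t["mtx"],t["pose"],u,v,z).round(3) for z in(0,.2)])
st=readout.read_state(); print(R.from_rotvec(st["ee_rot"]).as_matrix().round(3))
E
```

```text
axle [ 0.5589 -0.0836  0.09  ] [303.4 245.3] 0.0
handle [ 0.5392 -0.0423  0.136 ] [299.6 248.2] 0.0458
pin [ 0.5356 -0.1699  0.122 ] [330.6 218.3] 0.0894
park [ 0.5941 -0.1996  0.05  ] [317.9 220.2] 0.1212
c1 [0.6736 0.0056 0.05  ] [245.6 259.1] 
c2 [ 0.6129 -0.2308  0.05  ] [318.5 209.9] 0.1568
c3 [ 0.4393 -0.1842  0.05  ] [365.7 249.4] 0.1563
c4 [0.5058 0.0522 0.05  ] [289.6 303.5] 0.1458
lug [ 0.5991 -0.1674  0.084 ] [309.1 218.6] 0.0929
[array([0.568, 0.678, 0.   ]), array([0.534, 0.534, 0.2  ])]
[array([0.694, 0.211, 0.   ]), array([0.636, 0.155, 0.2  ])]
[array([ 0.74 , -0.046,  0.   ]), array([ 0.673, -0.055,  0.2  ])]
[array([ 0.84 , -0.369,  0.   ]), array([ 0.754, -0.318,  0.2  ])]
[[ 0.262 -0.001  0.965]
 [-0.965  0.002  0.262]
 [-0.002 -1.    -0.   ]]
```

>>> arm_command(
  rows=[
    [[-0.01,-0.002,0.014],[0,0,0]],
    [[-0.035,-0.004,0.05],[0,0,0]],
    [[-0.065,-0.008,0.092],[0,0,0]],
    [[-0.095,-0.01,0.135],[0,0,0]],
    [[-0.125,-0.012,0.178],[0,0,0]],
    [[-0.155,-0.015,0.22],[0,0,0]],
    [[-0.185,-0.02,0.262],[0,0,0]],
    [[-0.215,-0.025,0.304],[0,0,0]],
    [[-0.245,-0.028,0.346],[0,0,0]],
    [[-0.275,-0.028,0.388],[0,0,0]],
    [[-0.305,-0.028,0.43],[0,0,0]],
    [[-0.332,-0.028,0.468],[0,0,0]],
    [[-0.345,-0.028,0.486],[0,0,0]],
    [[-0.349,-0.028,0.492],[0,0,0]],
    [[-0.349,-0.028,0.492],[0,0,0]],
  ],
)

```text
time: 1.98
tool_pos: [0.5598, -0.1858, 0.2506]
ee_rot: [-1.324, 1.012, -1.012]
force: [-0.1, 0.3, -0.4]
gripper_width: 1.002
```

Run:
```python
from h import *
from bench import readout, viewer
import cv2
st=readout.read_state(); c=viewer.capture("wrist"); cv2.imwrite("pics/w1.png",c["frame"][:,:,::-1])
print(st["time"],st["tool_pos"],st["joints"].round(2),st["force"]); print(c["mtx"],c["T_tool_cam"])
T=np.eye(4);T[:3,:3]=R.from_rotvec(st["ee_rot"]).as_matrix();T[:3,3]=st["tool_pos"]
np.savez("w1.npz",mtx=c["mtx"],pose=T@c["T_tool_cam"])
for p in [(.5589,-.0836,.09),(.5356,-.1699,.122),(.5941,-.1996,.05),(.5392,-.0423,.136)]: print(proj(c["mtx"],T@c["T_tool_cam"],p))
```

```text
1.975 [ 0.55978795 -0.18577437  0.25059551] [ 0.4   0.33 -0.24  1.72  0.09  1.11 -1.17] [-0.11489686  0.32402579 -0.3804473 ]
[[416.85441309   0.         311.83829742]
 [  0.         416.85441309 240.53412455]
 [  0.           0.           1.        ]] [[ 9.99999927e-01 -1.98669595e-04 -3.25640609e-04 -7.47209526e-04]
 [ 2.51141094e-04 -2.99665725e-01  9.54044229e-01 -1.62076382e-01]
 [-2.87122909e-04 -9.54044241e-01 -2.99665653e-01  8.27631254e-02]
 [ 0.00000000e+00  0.00000000e+00  0.00000000e+00  1.00000000e+00]]
[186.07152426 185.98824631]
[283.63944726 254.20969142]
[338.51581396 173.79108909]
[101.48429692 209.82463196]
```

View pics/w1.png

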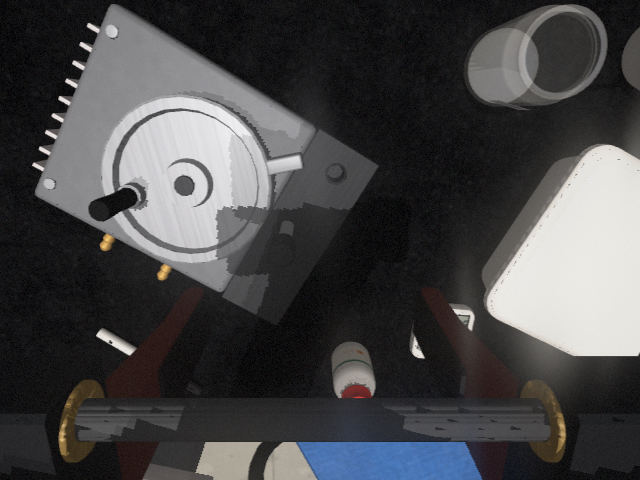

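Wrist view: axle at (185,185), park hole about (336,171), pin in shadow around (285,240), handle top about (99,209); all agree with predictions within 3 px. I'll brighten a crop for pin and hole.

Run:
```python
import cv2,numpy as np
a=cv2.imread("pics/w1.png")[140:300,240:400]
a=(255*(a/255.)**0.45).astype(np.uint8)
cv2.imwrite("pics/crop2.png",cv2.resize(a,(600,600),interpolation=cv2.INTER_CUBIC))
```

```text
(no output)
```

View pics/crop2.png

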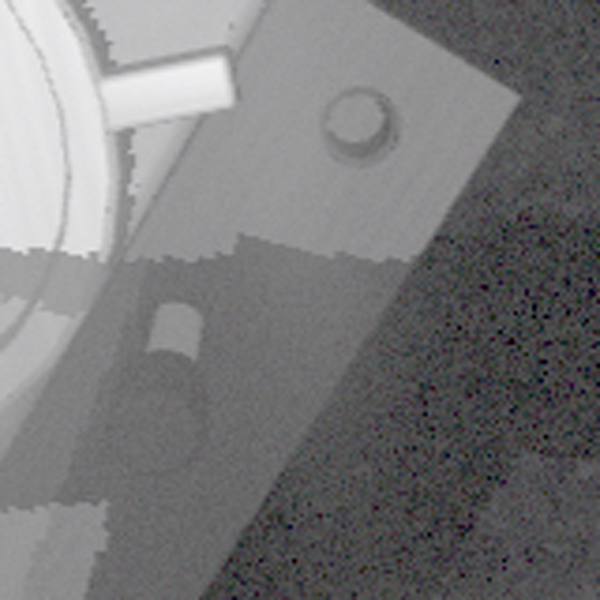

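Run:
```python
from h import *
w=np.load("w1.npz")
for n,u,v,z in [("axle",185,185.5,.09),("pinTop",281.8,252.8,.122),("park",335.8,173.4,.05),("handletop",99,209.5,.136),("lugend",240+234/3.75,140+77/3.75,.084),("corner",240+520/3.75,140+98/3.75,.05)]:
    print(n,ray(w["mtx"],w["pose"],u,v,z).round(4))
```

```text
axle [ 0.5591 -0.0827  0.09  ]
pinTop [ 0.5363 -0.1683  0.122 ]
park [ 0.5938 -0.1972  0.05  ]
handletop [ 0.539  -0.0406  0.136 ]
lugend [ 0.6009 -0.1661  0.084 ]
corner [ 0.6095 -0.2312  0.05  ]
```

>>> arm_command(
  rows=[
    [[-0.01,0.01,-0.01],[0,0,0]],
    [[-0.02,0.03,-0.017],[0,0,0]],
    [[-0.0224,0.055,-0.0186],[0,0,0]],
    [[-0.0224,0.08,-0.0186],[0,0,0]],
    [[-0.0224,0.105,-0.0186],[0,0,0]],
    [[-0.0224,0.125,-0.0186],[0,0,0]],
    [[-0.0224,0.142,-0.0186],[0,0,0]],
    [[-0.0224,0.152,-0.0186],[0,0,0]],
    [[-0.0224,0.158,-0.0186],[0,0,0]],
    [[-0.0224,0.1585,-0.0186],[0,0,0]],
  ],
)

```text
time: 3.28
tool_pos: [0.5364, -0.1692, 0.0921]
ee_rot: [-1.323, 1.012, -1.012]
force: [-0.5, 0.6, 0.2]
gripper_width: 1.006
```

>>> arm_command(
  rows=[
    [[0,0,0],[0,0,0]],
    [[0,0,0],[0,0,0]],
    [[0,0,0],[0,0,0]],
    [[0,0,0],[0,0,0]],
    [[0,0,0],[0,0,0]],
    [[0,0,0],[0,0,0]],
  ],
  claw=0.012,
  force=15,
)

```text
time: 4.03
tool_pos: [0.5364, -0.1692, 0.0922]
ee_rot: [-1.323, 1.012, -1.012]
force: [-0.5, -0.9, -0.0]
gripper_width: 0.356
```

Still closing (31 mm); wait a bit more.

>>> arm_command(
  rows=[
    [[0,0,0],[0,0,0]],
    [[0,0,0],[0,0,0]],
    [[0,0,0],[0,0,0]],
    [[0,0,0],[0,0,0]],
  ],
)

```text
time: 4.53
tool_pos: [0.5364, -0.1692, 0.0921]
ee_rot: [-1.323, 1.012, -1.012]
force: [0.3, -0.0, -0.1]
gripper_width: 0.219
```

>>> arm_command(
  rows=[
    [[0,-0.003,0],[0,0,0]],
    [[0,-0.008,0],[0,0,0]],
    [[0,-0.014,0],[0,0,0]],
    [[0,-0.02,0],[0,0,0]],
    [[0,-0.027,0],[0,0,0]],
    [[0,-0.034,0],[0,0,0]],
    [[0,-0.041,0],[0,0,0]],
    [[0,-0.046,0],[0,0,0]],
    [[0,-0.048,0],[0,0,0]],
    [[0,-0.048,0],[0,0,0]],
  ],
)

```text
time: 5.78
tool_pos: [0.5364, -0.1692, 0.1402]
ee_rot: [-1.323, 1.012, -1.012]
force: [0.1, 0.1, -1.0]
gripper_width: 0.223
```

>>> arm_command(
  rows=[
    [[0.005,0,0.005],[0,0,0]],
    [[0.013,0,0.015],[0,0,0]],
    [[0.022,0,0.025],[0,0,0]],
    [[0.031,0,0.035],[0,0,0]],
    [[0.039,0,0.043],[0,0,0]],
    [[0.043,0.002,0.0475],[0,0,0]],
    [[0.0436,0.007,0.0483],[0,0,0]],
    [[0.0436,0.012,0.0483],[0,0,0]],
    [[0.0436,0.015,0.0483],[0,0,0]],
    [[0.0436,0.015,0.0483],[0,0,0]],
  ],
)

```text
time: 7.02
tool_pos: [0.594, -0.1985, 0.1249]
ee_rot: [-1.323, 1.012, -1.011]
force: [0.5, 0.4, -0.1]
gripper_width: 0.222
```

Run:
```python
from h import *
from bench import readout, viewer
import cv2
st=readout.read_state(); c=viewer.capture("wrist")
T=np.eye(4);T[:3,:3]=R.from_rotvec(st["ee_rot"]).as_matrix();T[:3,3]=st["tool_pos"]
W=T@c["T_tool_cam"]; np.savez("w2.npz",mtx=c["mtx"],pose=W)
p=st["tool_pos"]; print(p,st["force"])
for q in [(p[0],p[1],p[2]-.067),(p[0],p[1],.05)]: print(proj(c["mtx"],W,q))
a=c["frame"][:,:,::-1]; cv2.imwrite("pics/w2.png",a)
u,v=proj(c["mtx"],W,(p[0],p[1],.06)).astype(int); x0=max(u-80,0);y0=min(max(v-90,0),330); print(x0,y0)
a=a[y0:y0+150,x0:x0+160]; a=(255*(a/255.)**0.5).astype(np.uint8)
cv2.imwrite("pics/crop3.png",cv2.resize(a,(640,600),interpolation=cv2.INTER_CUBIC))
```

```text
[ 0.59398928 -0.19845782  0.12485595] [ 0.50572521  0.41479795 -0.09171866]
[313.29262354 258.13156753]
[313.25643785 253.68555419]
233 169
```

View pics/crop3.png

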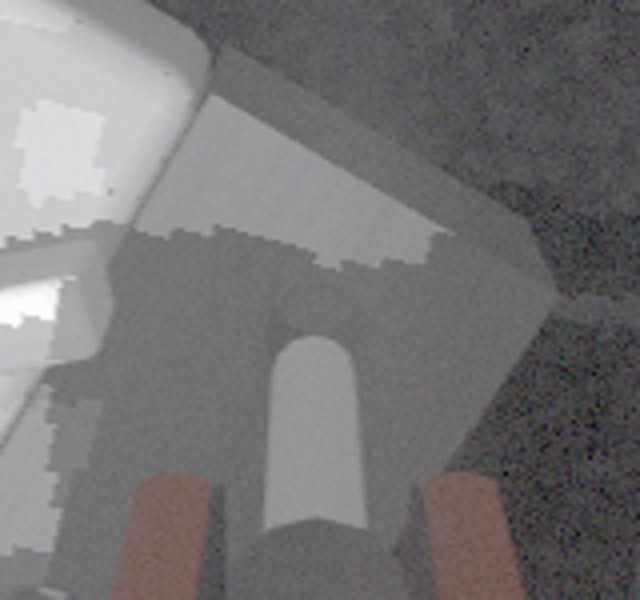

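Run:
```python
import cv2,numpy as np
a=cv2.imread("pics/w2.png")[225:300,270:360]
g=cv2.GaussianBlur(cv2.cvtColor(a,6),(3,3),0).astype(float)
print(np.percentile(g,[5,25,50,75,95]))
g=np.clip((g-15)/(60-15),0,1)**.8*255
cv2.imwrite("pics/crop4.png",cv2.resize(g.astype(np.uint8),(720,600),interpolation=cv2.INTER_CUBIC))
```

```text
[37. 46. 49. 54. 88.]
```

View pics/crop4.png

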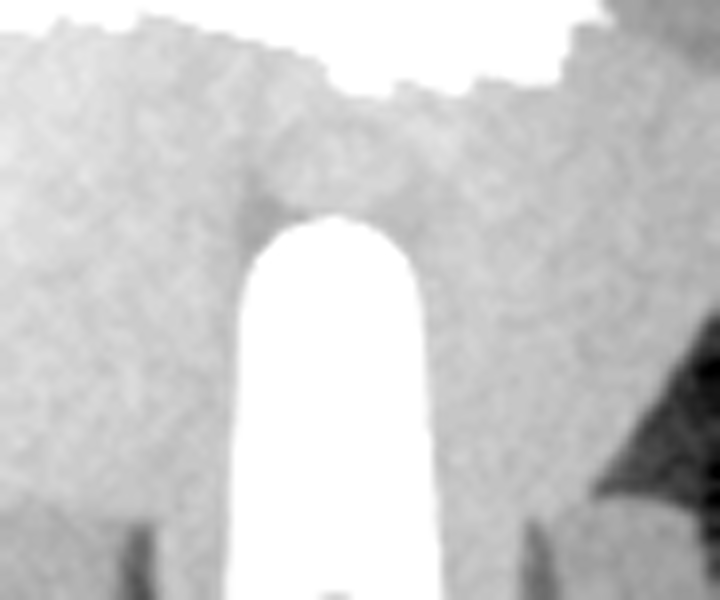

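Run:
```python
from h import *
from bench import viewer
import cv2
w=np.load("w2.npz"); n=10
g=np.mean([cv2.cvtColor(viewer.capture("wrist")["frame"],7).astype(float) for _ in range(n)],0)
np.save("avg2.npy",g)
a=g[225:285,275:355]; b=np.clip((a-34)/(62-34),0,1)*255
b=cv2.cvtColor(cv2.resize(b.astype(np.uint8),(800,600),interpolation=cv2.INTER_CUBIC),8)
def circ(c,r,col,img):
    q=[proj(w["mtx"],w["pose"],(c[0]+r*np.cos(t),c[1]+r*np.sin(t),c[2])) for t in np.linspace(0,6.283,60)]
    q=((np.array(q)-[275,225]+.5)*10).astype(int); cv2.polylines(img,[q],True,col,1)
p=np.array([.594,-.1985])
im=b.copy()
circ((*p,.05),.0075,(0,0,255),im); circ((*p,.0578),.006,(255,0,0),im)
cv2.imwrite("pics/crop5.png",im)
```

```text
(no output)
```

View pics/crop5.png

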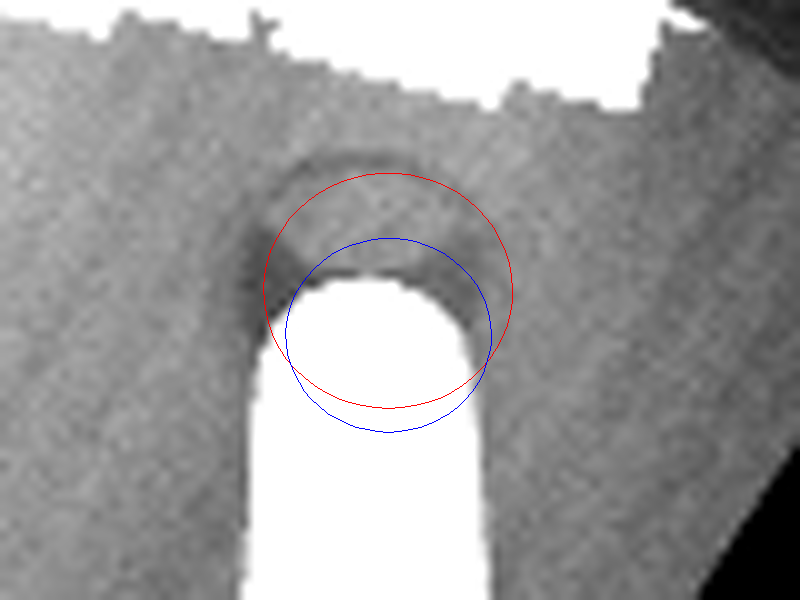

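Averaged crop: hole centre ≈(368,272), pin foot centre (dropped to the mouth plane) ≈(366,327) → foot is about 3.4 mm short along tool +z. I'll correct that and go down slowly.

>>> arm_command(
  rows=[
    [[0,0,0.002],[0,0,0]],
    [[0,0.001,0.0033],[0,0,0]],
    [[0,0.004,0.0033],[0,0,0]],
    [[0,0.006,0.0033],[0,0,0]],
    [[0,0.008,0.0033],[0,0,0]],
    [[0,0.0095,0.0033],[0,0,0]],
    [[0,0.011,0.0033],[0,0,0]],
    [[0,0.011,0.0033],[0,0,0]],
  ],
)

```text
time: 8.57
tool_pos: [0.5974, -0.1978, 0.114]
ee_rot: [-1.323, 1.012, -1.012]
force: [-0.9, 0.1, -1.5]
gripper_width: 0.222
```

>>> arm_command(
  rows=[
    [[0,0.002,0],[0,0,0]],
    [[0,0.004,0],[0,0,0]],
    [[0,0.006,0],[0,0,0]],
    [[0,0.008,0],[0,0,0]],
    [[0,0.01,0],[0,0,0]],
    [[0,0.01,0],[0,0,0]],
  ],
)

```text
time: 9.32
tool_pos: [0.5975, -0.1977, 0.1039]
ee_rot: [-1.323, 1.012, -1.012]
force: [-1.2, 0.5, -0.8]
gripper_width: 0.223
```

>>> arm_command(
  rows=[
    [[0,0.002,0],[0,0,0]],
    [[0,0.004,0],[0,0,0]],
    [[0,0.006,0],[0,0,0]],
    [[0,0.008,0],[0,0,0]],
    [[0,0.009,0],[0,0,0]],
    [[0,0.0102,0],[0,0,0]],
    [[0,0.0102,0],[0,0,0]],
  ],
)

```text
time: 10.2
tool_pos: [0.5975, -0.1978, 0.0938]
ee_rot: [-1.323, 1.012, -1.012]
force: [-1.0, -0.2, -1.2]
gripper_width: 0.22
```

Nearly home with no resistance; go 1.2 mm more then open.

>>> arm_command(
  rows=[
    [[0,0.0006,0],[0,0,0]],
    [[0,0.0012,0],[0,0,0]],
    [[0,0.0016,0],[0,0,0]],
    [[0,0.0016,0],[0,0,0]],
  ],
)

```text
time: 10.7
tool_pos: [0.5976, -0.1977, 0.0923]
ee_rot: [-1.323, 1.012, -1.012]
force: [-1.0, 0.1, -1.6]
gripper_width: 0.22
```

>>> arm_command(
  rows=[
    [[0,0,0],[0,0,0]],
    [[0,0,0],[0,0,0]],
    [[0,0,0],[0,0,0]],
    [[0,0,0],[0,0,0]],
    [[0,0,0],[0,0,0]],
  ],
  claw=0.06,
)

```text
time: 11.32
tool_pos: [0.5976, -0.1977, 0.0924]
ee_rot: [-1.323, 1.012, -1.012]
force: [-0.4, 0.8, -0.5]
gripper_width: 0.678
```

>>> arm_command(
  rows=[
    [[0,-0.006,0],[0,0,0]],
    [[0,-0.02,0],[0,0,0]],
    [[0,-0.04,0],[0,0,0]],
    [[0,-0.06,0],[0,0,0]],
    [[-0.008,-0.08,0],[0,-4,0]],
    [[-0.022,-0.095,-0.001],[0,-12,0]],
    [[-0.04,-0.105,-0.003],[0,-22,0]],
    [[-0.06,-0.108,-0.006],[0,-32,0]],
    [[-0.08,-0.108,-0.008],[0,-42,0]],
    [[-0.1,-0.108,-0.009],[0,-52,0]],
    [[-0.12,-0.108,-0.011],[0,-62,0]],
    [[-0.135,-0.108,-0.012],[0,-72,0]],
    [[-0.15,-0.108,-0.014],[0,-82,0]],
    [[-0.16,-0.108,-0.015],[0,-92,0]],
    [[-0.165,-0.108,-0.0155],[0,-99,0]],
    [[-0.166,-0.108,-0.0156],[0,-100.5,0]],
    [[-0.166,-0.108,-0.0156],[0,-100.5,0]],
  ],
  claw=0.08,
)

```text
time: 13.45
tool_pos: [0.5393, -0.0419, 0.201]
ee_rot: [-1.543, -0.35, 0.349]
force: [-0.1, 0.6, -0.2]
gripper_width: 0.912
```

Run:
```python
from h import *
from bench import readout, viewer
import cv2
st=readout.read_state(); c=viewer.capture("wrist")
T=np.eye(4);T[:3,:3]=R.from_rotvec(st["ee_rot"]).as_matrix();T[:3,3]=st["tool_pos"]
W=T@c["T_tool_cam"]; np.savez("w3.npz",mtx=c["mtx"],pose=W)
print(st["tool_pos"],T[:3,:3].round(3),st["joints"].round(2))
for p in [(.559,-.083,.09),(.5955,-.198,.122),(.536,-.169,.05),(.539,-.0416,.136)]: print(proj(c["mtx"],W,p))
a=c["frame"][:,:,::-1]; cv2.imwrite("pics/w3.png",(255*(a/255.)**.6).astype(np.uint8))
t=viewer.capture("top"); b=t["frame"][185:305,245:385,::-1]; cv2.imwrite("pics/top3.png",cv2.resize(b,(700,600),interpolation=2))
```

```text
[ 0.53934741 -0.04192447  0.20102427] [[ 0.902  0.001 -0.431]
 [ 0.431 -0.001  0.902]
 [ 0.001 -1.    -0.001]] [ 0.5   0.35 -0.65  1.87  0.25  1.01  0.18]
[311.57571347 297.86959767]
[288.89096836 465.91974826]
[244.18783154 349.7139992 ]
[311.26205  259.803427]
```

View pics/w3.png

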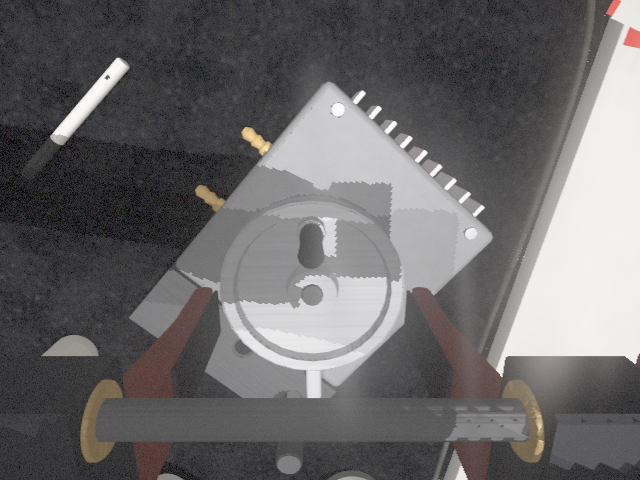

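Handle top (311,258), axle (312,295): both as predicted; stop hole empty (242,349), pin head (289,463) in the parking place at the predicted height. Down to the handle.

>>> arm_command(
  rows=[
    [[0,0.01,0],[0,0,0]],
    [[0,0.03,0],[0,0,0]],
    [[0,0.055,0],[0,0,0]],
    [[0,0.075,0],[0,0,0]],
    [[0,0.092,0],[0,0,0]],
    [[0,0.102,0],[0,0,0]],
    [[0,0.1065,0],[0,0,0]],
    [[0,0.1065,0],[0,0,0]],
  ],
)

```text
time: 14.55
tool_pos: [0.5392, -0.0415, 0.0939]
ee_rot: [-1.542, -0.352, 0.351]
force: [-0.6, 0.4, -0.6]
gripper_width: 0.913
```

>>> arm_command(
  rows=[
    [[0,0,0],[0,0,0]],
    [[0,0,0],[0,0,0]],
    [[0,0,0],[0,0,0]],
    [[0,0,0],[0,0,0]],
    [[0,0,0],[0,0,0]],
    [[0,0,0],[0,0,0]],
    [[0,0,0],[0,0,0]],
    [[0,0,0],[0,0,0]],
    [[0,0,0],[0,0,0]],
    [[0,0,0],[0,0,0]],
  ],
  claw=0.008,
  force=25,
)

```text
time: 15.8
tool_pos: [0.5388, -0.0417, 0.0938]
ee_rot: [-1.542, -0.351, 0.352]
force: [-2.8, -0.1, 2.5]
gripper_width: 0.168
```

>>> arm_command(
  rows=[
    [[0.0016,0,0],[0,2,0]],
    [[0.0032,0,-0.0001],[0,4,0]],
    [[0.0048,0,-0.0003],[0,6,0]],
    [[0.0064,0,-0.0004],[0,8,0]],
    [[0.008,0,-0.0007],[0,10,0]],
    [[0.0096,0,-0.001],[0,12,0]],
    [[0.0111,0,-0.0014],[0,14,0]],
    [[0.0127,0,-0.0018],[0,16,0]],
    [[0.0142,0,-0.0023],[0,18,0]],
    [[0.0157,0,-0.0028],[0,20,0]],
  ],
)

```text
time: 17.05
tool_pos: [0.5524, -0.0374, 0.0936]
ee_rot: [-1.57, -0.073, 0.079]
force: [-8.8, -0.3, 8.3]
gripper_width: 0.167
```

>>> arm_command(
  rows=[
    [[0.0016,-0.0003,0],[0,2,0]],
    [[0.0032,-0.0006,-0.0001],[0,4,0]],
    [[0.0048,-0.001,-0.0003],[0,6,0]],
    [[0.0064,-0.001,-0.0004],[0,8,0]],
    [[0.008,-0.001,-0.0007],[0,10,0]],
    [[0.0096,-0.001,-0.001],[0,12,0]],
    [[0.0111,-0.001,-0.0014],[0,14,0]],
    [[0.0127,-0.001,-0.0018],[0,16,0]],
    [[0.0142,-0.001,-0.0023],[0,18,0]],
    [[0.0157,-0.001,-0.0028],[0,20,0]],
  ],
)

```text
time: 18.3
tool_pos: [0.5667, -0.0377, 0.0937]
ee_rot: [-1.563, 0.203, -0.192]
force: [-10.9, 1.9, 4.9]
gripper_width: 0.164
```

>>> arm_command(
  rows=[
    [[0.0016,-0.0003,0],[0,2,0]],
    [[0.0032,-0.0006,-0.0001],[0,4,0]],
    [[0.0048,-0.001,-0.0003],[0,6,0]],
    [[0.0064,-0.001,-0.0004],[0,8,0]],
    [[0.008,-0.001,-0.0007],[0,10,0]],
    [[0.0096,-0.001,-0.001],[0,12,0]],
    [[0.0111,-0.001,-0.0014],[0,14,0]],
    [[0.0127,-0.001,-0.0018],[0,16,0]],
    [[0.0142,-0.001,-0.0023],[0,18,0]],
    [[0.0157,-0.001,-0.0028],[0,20,0]],
  ],
)

```text
time: 19.55
tool_pos: [0.5802, -0.0426, 0.0939]
ee_rot: [-1.52, 0.477, -0.462]
force: [-11.3, 5.0, 0.3]
gripper_width: 0.165
```

```bash
cat > f.py <<'E'
from h import *
from bench import readout
s=readout.read_state(); p=s["tool_pos"][:2]-[.559,-.083]; a=np.arctan2(p[1],p[0]); f=s["force"]
tx=R.from_rotvec(s["ee_rot"]).as_matrix()[:,0]
print("t",s["time"],"ang",np.degrees(a).round(1),"turned",(115.7-np.degrees(a)).round(1),"cmd",(25.7-np.degrees(np.arctan2(tx[1],tx[0]))).round(1),"r",np.hypot(*p).round(4),"Ft",(f[0]*np.sin(a)-f[1]*np.cos(a)).round(2),"Fr",(f[0]*np.cos(a)+f[1]*np.sin(a)).round(2),"Fz",f[2].round(1),"z",s["tool_pos"][2].round(4),"j7",s["joints"][6].round(2))
E
python3 f.py
```

```text
t 19.55 ang 62.3 turned 53.4 cmd 60.0 r 0.0456 Ft -12.34 Fr -0.8 Fz 0.3 z 0.0939 j7 -0.82
```

>>> arm_command(
  rows=[
    [[0.0016,0,0],[0,2,0]],
    [[0.0032,0,-0.0001],[0,4,0]],
    [[0.0048,0,-0.0003],[0,6,0]],
    [[0.0064,0,-0.0004],[0,8,0]],
    [[0.008,0,-0.0007],[0,10,0]],
    [[0.0096,0,-0.001],[0,12,0]],
    [[0.0111,0,-0.0014],[0,14,0]],
    [[0.0127,0,-0.0018],[0,16,0]],
    [[0.0142,0,-0.0023],[0,18,0]],
    [[0.0157,0,-0.0028],[0,20,0]],
  ],
)

```text
time: 20.8
tool_pos: [0.5923, -0.0523, 0.0939]
ee_rot: [-1.442, 0.747, -0.732]
force: [-9.5, 7.8, -1.3]
gripper_width: 0.166
```

```bash
python3 f.py
```

```text
t 20.8 ang 42.7 turned 73.0 cmd 80.0 r 0.0453 Ft -12.2 Fr -1.7 Fz -1.3 z 0.0939 j7 -1.1
```

>>> arm_command(
  rows=[
    [[0.0016,0,0],[0,2,0]],
    [[0.0032,0,-0.0001],[0,4,0]],
    [[0.0048,0,-0.0003],[0,6,0]],
    [[0.0064,0,-0.0004],[0,8,0]],
    [[0.008,0,-0.0007],[0,10,0]],
    [[0.0096,0,-0.001],[0,12,0]],
    [[0.0111,0,-0.0014],[0,14,0]],
    [[0.0127,0,-0.0018],[0,16,0]],
    [[0.0142,0,-0.0023],[0,18,0]],
    [[0.0157,0,-0.0028],[0,20,0]],
  ],
)

```text
time: 22.05
tool_pos: [0.6006, -0.0663, 0.094]
ee_rot: [-1.326, 1.011, -0.999]
force: [-4.8, 7.7, -3.2]
gripper_width: 0.166
```

```bash
python3 f.py
```

```text
t 22.05 ang 21.9 turned 93.8 cmd 100.0 r 0.0449 Ft -8.9 Fr -1.61 Fz -3.2 z 0.094 j7 -1.38
```

>>> arm_command(
  rows=[
    [[0.0012,0,0],[0,1.5,0]],
    [[0.0024,0,-0.0001],[0,3,0]],
    [[0.0036,0,-0.0001],[0,4.5,0]],
    [[0.0048,0,-0.0003],[0,6,0]],
    [[0.006,0,-0.0004],[0,7.5,0]],
    [[0.0072,0,-0.0006],[0,9,0]],
    [[0.0084,0,-0.0008],[0,10.5,0]],
    [[0.0096,0,-0.001],[0,12,0]],
  ],
)

```text
time: 23.05
tool_pos: [0.6031, -0.0765, 0.0941]
ee_rot: [-1.239, 1.166, -1.157]
force: [-2.5, 5.5, -5.8]
gripper_width: 0.164
```

```bash
python3 f.py
```

```text
t 23.05 ang 8.4 turned 107.3 cmd 112.0 r 0.0446 Ft -5.83 Fr -1.68 Fz -5.8 z 0.0941 j7 -1.54
```

>>> arm_command(
  rows=[
    [[0.0008,0.0003,0],[0,1,0]],
    [[0.0016,0.0006,0],[0,2,0]],
    [[0.0024,0.001,-0.0001],[0,3,0]],
    [[0.0032,0.001,-0.0001],[0,4,0]],
    [[0.004,0.001,-0.0002],[0,5,0]],
    [[0.0048,0.001,-0.0003],[0,6,0]],
  ],
)

```text
time: 23.8
tool_pos: [0.6036, -0.0821, 0.0939]
ee_rot: [-1.19, 1.242, -1.235]
force: [-3.4, 4.8, -0.7]
gripper_width: 0.165
```

```bash
python3 f.py
```

```text
t 23.8 ang 1.1 turned 114.6 cmd 118.0 r 0.0446 Ft -4.86 Fr -3.3 Fz -0.7 z 0.0939 j7 -1.62
```

>>> arm_command(
  rows=[
    [[0.0008,0,-0.0002],[0,1,0]],
    [[0.0016,0,-0.0004],[0,2,0]],
    [[0.0024,0,-0.0007],[0,3,0]],
    [[0.0032,0,-0.0007],[0,4,0]],
    [[0.004,0,-0.0008],[0,5,0]],
    [[0.0048,0,-0.0009],[0,6,0]],
  ],
)

```text
time: 24.55
tool_pos: [0.6028, -0.09, 0.0941]
ee_rot: [-1.138, 1.318, -1.316]
force: [-2.8, 2.3, -6.7]
gripper_width: 0.166
```

```bash
python3 f.py
```

```text
t 24.55 ang -9.0 turned 124.7 cmd 124.1 r 0.0444 Ft -1.82 Fr -3.12 Fz -6.7 z 0.0941 j7 -1.7
```

>>> arm_command(
  rows=[
    [[0.0008,0.0006,-0.0003],[0,1,0]],
    [[0.0014,0.001,-0.0005],[0,1.8,0]],
  ],
)

```text
time: 24.8
tool_pos: [0.6027, -0.0914, 0.0939]
ee_rot: [-1.12, 1.339, -1.339]
force: [-4.6, 3.1, -2.8]
gripper_width: 0.167
```

```bash
python3 f.py
```

```text
t 24.8 ang -10.9 turned 126.6 cmd 125.9 r 0.0445 Ft -2.16 Fr -5.11 Fz -2.8 z 0.0939 j7 -1.73
```

>>> arm_command(
  rows=[
    [[-0.0003,0,-0.0007],[0,0,0]],
    [[-0.0006,0.0004,-0.0014],[0,0,0]],
    [[-0.0009,0.0008,-0.002],[0,0,0]],
    [[-0.0009,0.0008,-0.002],[0,0,0]],
  ],
)

```text
time: 25.3
tool_pos: [0.6025, -0.0911, 0.094]
ee_rot: [-1.119, 1.336, -1.341]
force: [0.6, -2.5, 0.7]
gripper_width: 0.169
```

```bash
python3 f.py
```

```text
t 25.3 ang -10.6 turned 126.3 cmd 125.9 r 0.0442 Ft 2.39 Fr 1.05 Fz 0.7 z 0.094 j7 -1.73
```

>>> arm_command(
  rows=[
    [[0.0004,0,0.0002],[0,0,0]],
    [[0.0004,0,0.0002],[0,0,0]],
  ],
)

```text
time: 25.55
tool_pos: [0.6024, -0.0911, 0.0939]
ee_rot: [-1.119, 1.336, -1.34]
force: [0.1, -3.5, 2.9]
gripper_width: 0.164
```

```bash
python3 f.py
```

```text
t 25.55 ang -10.5 turned 126.2 cmd 125.9 r 0.0442 Ft 3.46 Fr 0.76 Fz 2.9 z 0.0939 j7 -1.73
```

>>> arm_command(
  rows=[
    [[0.0004,0,0],[0,0,0]],
    [[0.0008,0,0],[0,0,0]],
    [[0.0008,0,0],[0,0,0]],
  ],
)

```text
time: 25.92
tool_pos: [0.6024, -0.0911, 0.0938]
ee_rot: [-1.118, 1.336, -1.339]
force: [1.7, -2.6, 5.2]
gripper_width: 0.166
```

```bash
python3 f.py
```

```text
t 25.925 ang -10.6 turned 126.3 cmd 125.8 r 0.0441 Ft 2.23 Fr 2.1 Fz 5.2 z 0.0938 j7 -1.73
```

>>> arm_command(
  rows=[
    [[0.0005,-0.0005,0.0003],[0,0,0]],
    [[0.0008,-0.001,0.0006],[0,0,0]],
    [[0.0008,-0.001,0.0006],[0,0,0]],
  ],
)

```text
time: 26.3
tool_pos: [0.6021, -0.0913, 0.094]
ee_rot: [-1.119, 1.337, -1.338]
force: [4.1, -1.4, 0.5]
gripper_width: 0.168
```

```bash
python3 f.py
```

```text
t 26.3 ang -10.9 turned 126.6 cmd 125.8 r 0.0439 Ft 0.63 Fr 4.29 Fz 0.5 z 0.094 j7 -1.73
```

>>> arm_command(
  rows=[
    [[0,0,0.0006],[0,0,0]],
    [[0,0,0.001],[0,0,0]],
  ],
)

```text
time: 26.55
tool_pos: [0.6023, -0.0914, 0.0939]
ee_rot: [-1.121, 1.339, -1.337]
force: [1.4, 2.2, 1.5]
gripper_width: 0.167
```

>>> arm_command(
  rows=[
    [[0,0,0],[0,0,0]],
    [[0,0,0],[0,0,0]],
    [[0,0,0],[0,0,0]],
    [[0,0,0],[0,0,0]],
    [[0,0,0],[0,0,0]],
    [[0,0,0],[0,0,0]],
  ],
  claw=0.06,
)

```text
time: 27.3
tool_pos: [0.6026, -0.0922, 0.0941]
ee_rot: [-1.12, 1.338, -1.338]
force: [1.4, -0.6, -0.5]
gripper_width: 0.684
```

```bash
python3 f.py
```

```text
t 27.3 ang -11.9 turned 127.6 cmd 125.8 r 0.0445 Ft 0.32 Fr 1.48 Fz -0.5 z 0.0941 j7 -1.73
```

>>> arm_command(
  rows=[
    [[0,-0.008,0],[0,0,0]],
    [[0,-0.025,0],[0,0,0]],
    [[0,-0.045,0],[0,0,0]],
    [[0,-0.07,0],[0,0,0]],
    [[0,-0.095,0],[0,0,0]],
    [[0,-0.12,-0.02],[0,0,0]],
    [[0,-0.14,-0.05],[0,0,0]],
    [[0,-0.15,-0.08],[0,0,0]],
    [[0,-0.15,-0.1],[0,0,0]],
    [[0,-0.15,-0.11],[0,0,0]],
    [[0,-0.15,-0.11],[0,0,0]],
  ],
)

```text
time: 28.68
tool_pos: [0.4944, -0.0728, 0.2448]
ee_rot: [-1.12, 1.337, -1.339]
force: [0.6, -0.4, -0.5]
gripper_width: 0.683
```

Run:
```python
from h import *
from bench import readout, viewer
import cv2
st=readout.read_state(); c=viewer.capture("wrist")
T=np.eye(4);T[:3,:3]=R.from_rotvec(st["ee_rot"]).as_matrix();T[:3,3]=st["tool_pos"]
W=T@c["T_tool_cam"]; np.savez("w4.npz",mtx=c["mtx"],pose=W); print(st["time"],st["tool_pos"])
for a in (-6,-11,-20): print(a,proj(c["mtx"],W,(.559+.046*np.cos(np.radians(a)),-.083+.046*np.sin(np.radians(a)),.136)))
for p in [(.559,-.083,.09),(.595,-.198,.122)]: print(proj(c["mtx"],W,p))
a=c["frame"][:,:,::-1]; cv2.imwrite("pics/w4.png",(255*(a/255.)**.6).astype(np.uint8))
```

```text
28.675 [ 0.49436586 -0.07281099  0.24478343]
-6 [305.34861662  59.30733614]
-11 [312.03965351  59.09880063]
-20 [324.01940627  60.31618201]
[311.10670418 133.97892989]
[482.09417053  44.86585198]
```

View pics/w4.png

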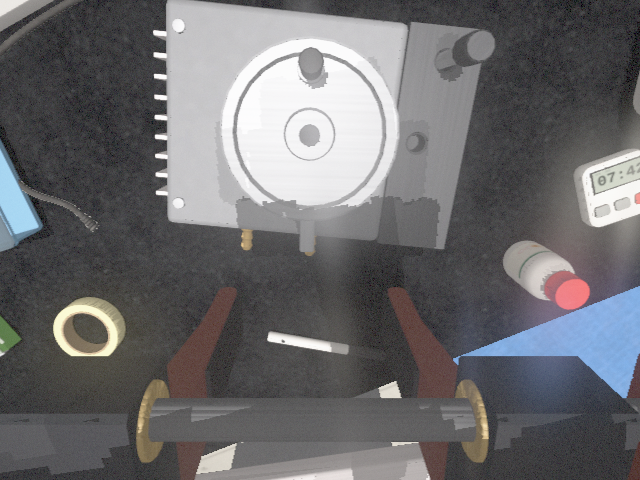

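Handle top is at (312,59), exactly the −11° at which it was released, so the wheel stayed put. Pin head (481,46) against predicted (482,45) for fully home; the tape, bottle and timer are upright.

```bash
python3 -c "
from bench import workorder
print(workorder.hand_in())"
```

```text
the job is handed in; nothing more can be done
None
```

The stop pin now stands in the parking hole, and the flywheel is stopped an estimated 4–8° past the top of compression. I let go of the handle, backed the arm clear and handed the job in at about 29 s.

- **Pin:** It went down to its starting height with no felt resistance. In the last picture its head was within about 1 px of where it should be when fully home, and the first hole was empty.
- **Wheel:** I turned it about 126–127° clockwise by the gripped handle. The load at the handle peaked at about 12 N near 55–70°, then fell to about 2 N at the stop. That is below the 3.5 N of plain friction, so the compression had begun to push the wheel on.
- **After release:** The last picture showed the handle still at the angle where I let go.
- **Surroundings:** The tape, timer and bottle were standing in the last picture. The jar was out of that view and I did not check it again.

**What disagreed or stayed uncertain:**
- The wrist picture showed the pin's foot about 3.4 mm short of the hole compared with my first measurement. I corrected for this before lowering the pin.
- The measured handle radius drifted to about 44–45 mm against the nominal 46 mm.
- Over the 6° command that crossed the top, the wheel moved about 10°, because the arm had been lagging under load.
- Sideways and vertical forces of a few newtons, up to 8 N early in the turn, came and went while gripping.
- The position past the top rests on the force readings alone, so it is uncertain by a few degrees.

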